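# Set the portion fence of a cheese slicer and load the block

## Task

Set up the cheese slicer for the next portion: press down the ribbed pad in the middle of the sliding fence's carriage to free its brake, keep it down while you push the fence along its rail up to the clamped portion stop, then let the pad spring up so that the brake holds. Next push the block of cheese along the board, past the raised wire, until its end lies flat against the fence, gently enough that the fence stays at the stop. Only press and push: do not force the fence with its brake on, do not lift or tip the cheese, and do not shift the stop or the things standing round the work.

Things in the scene. Friction and masses are not known exactly. Their poses are not given: they have to be found in the camera images.
- slicer: Cheese slicer, fixed: wooden board 210 mm deep (x), 400 mm wide (y), top 22 mm above the worktop. Origin: centre of the underside, on the worktop; x points away from the robot, y to its left (turned up to 0.2 rad), z up. A dark wire groove crosses the board along x at y = 0. An aluminium rail, 20 mm wide, 14 mm high, runs along y at x = -78 mm.
- bow_handle (a point): Top of the black handle of the slicer's wire bow, which stands raised over the groove at the back edge (slicer x = 70 to 145 mm, y = 0), about 310 mm above the worktop. It is fixed; keep clear of it.
- fence (a joint): How far the fence's front face stands from the wire groove, m (the portion's width); 0.09 to 0.13 at the start. It falls as the fence is pushed to slicer -y, towards the stop. With the brake on it takes about 20 to 30 N to drag the fence; with the pad down 1 to 2 N.
- brake_pad (a joint): Travel of the sprung brake pad, m: 0 up (brake on), 0.004 fully down. Pressed straight down it reaches 5.5 N at 1.5 mm; the brake is fully off from 2 mm down, and 6 to 7 N takes the pad to the bottom. It springs up when left.
- pad_top (a point): Middle of the top of the ribbed brake pad on the carriage, over the rail, 52 mm above the worktop when up. Pad 30 mm along slicer x, 42 mm along y. At both y ends a cheek of the black carriage, 7 mm thick, stands 5 mm higher, so fingertips on the pad can push the carriage by a cheek; the x sides are open. Carriage 34 x 58 mm (x, y); its front face lies 29 mm to -y of the pad's middle.
- fence_nose (a point): Middle of the carriage's front face (slicer -y side), 34 mm above the worktop; meets stop_face when the fence is at the stop. Axes as slicer.
- fence_plate (a point): Middle of the front face (slicer -y side) of the fence, an upright steel plate fixed to the carriage, 148 mm long across the board (slicer x), 3 mm thick, its top 64 mm above the worktop. Its face is in one plane with the carriage's front face. Axes as slicer.
- stop_face (a point): Middle of the stop face (slicer +y side) of the portion stop, a small aluminium clamp block on the rail with a black thumbscrew, 16 mm long (y), 30 mm wide, its top 46 mm above the worktop. It is clamped 22 to 48 mm to +y of the groove; about 80 N would shift it. Axes as slicer.
- cheese: Block of hard cheese with brown rind, 90 mm (its x) by 110 mm (its y) by 48 mm high, 0.35 to 0.65 kg, lying loose on the board on the other side (slicer -y) of the groove. Origin: centre of its underside, on the board; axes nearly as slicer (turned up to 0.1 rad). It slides on the board at about 2 to 5 N.
- cheese_end (a point): Middle of the cheese's end face that looks to the fence (its +y end), 24 mm above the board. Axes as the cheese.
- steel_cup: small plain steel cup, 52 mm across, 72 mm high, standing on the slicer's board behind the fence; loose, to be left alone. Origin: middle of its underside.
- garlic: bulb of garlic, about 50 mm, beside the slicer's left end; loose, to be left alone. Origin: middle of its underside.
- lemon: lemon, 83x58x58 mm, beyond the slicer's right end; loose, to be left alone. Origin: middle of its underside.
- peeler: green-handled peeler, 170x25x18 mm, lying in front of the slicer; loose, to be left alone. Origin: middle of its underside.
- spice_jar: spice jar, 41 mm across, 105 mm high, behind the slicer; loose, to be left alone. Origin: middle of its underside.
- pepper_mill: wooden pepper mill, 58 mm across, 170 mm high, behind the slicer; loose, to be left alone. Origin: middle of its underside.
- mug: spotted mug, 78x114x93 mm, behind the slicer; loose, to be left alone. Origin: middle of its underside.

How it is judged:
On the way, in this order (a step that is already met when the one before it is completed fails the run):
1. the brake pad is pressed down while the fence is still away from the stop (value of joint brake_pad above 0.0015 m and y of fence_nose in the frame of stop_face above 0.02 m), for 0.1 s.
2. the fence is at the portion stop (y of fence_nose in the frame of stop_face between -0.002 and 0.002 m), for 0.2 s.
3. with the pad up and the fence still at the stop, the cheese lies against the fence (all of step 2 and value of joint brake_pad below 0.0006 m and y of cheese_end in the frame of fence_plate between -0.0035 and 0.003 m and x of cheese_end in the frame of fence_plate between -0.045 and 0.045 m and angle between the y axis of cheese and the y axis of slicer, either way round below 0.06 rad), for 0.2 s.
At the end, for the whole second after the job is handed in: The carriage's front face is within 2 mm of the stop face, the brake pad is up, and the cheese rests on the board with the middle of its end within 3.5 mm of the fence plate, within 45 mm of the plate's middle across the board, and square to it within 0.06 rad (all of step 3 and height (world z) of cheese_end between 0.042 and 0.052 m and linear speed of cheese below 0.01 m/s); the robot touches nothing.
It fails at once if the fence is dragged with its brake on (pad up) ((velocity of joint fence below -0.02 m/s or velocity of joint fence above 0.02 m/s) and value of joint brake_pad below 0.0006 m).
It fails at once if the cheese is lifted or tipped (12 mm, 0.2 rad) (height (world z) of cheese above 0.034 m or angle between cheese's own z axis and vertical above 0.2 rad).
It fails at once if the portion stop is shifted by more than 3 mm (distance of stop_face from where it was at the start of the episode above 0.003 m).
It fails at once if one of the things round the work is moved by more than 30 mm (distance of any of steel_cup, garlic, lemon, peeler, spice_jar, pepper_mill, mug from where it was at the start of the episode above 0.03 m).
It also fails if it takes over 58 s, if anything falls off the work surface, if the arm or the gripper's body presses on something with over 40 N, if the wrist force passes 120 N, or if a joint passes its speed limit or range.

## Robot

A 6-joint arm with a two-finger parallel gripper is mounted at the origin on a cart in front of the work surface, level with it; the furniture and walls round the work are solid. World frame = base frame: x ahead of the robot, y to its left, z up, the work surface at z = 0. Lengths are in m, angles in rad, forces in N, time in s.
With the tool pointing down it reaches from about 0.275 to 0.875 m from the base axis. Payload 12.5 kg.
Tool frame: the origin (TCP) lies on the centre line of the jaws, within the pads' length; the fingertips stand r.finger_overhang ahead of it and the grasp point (between the pads) lies 3 mm ahead of it (r.finger_overhang is the distance from the TCP to the fingertips, in m); z points along the fingers, y is the line along which they close (so a half turn about z gives the same grasp; the last joint's range is limited). The gripper opens to 85 mm and grips with 20 to 120 N. Pads are 22 mm wide; open, the fingers measure 114 mm over their backs; the gripper's body (76 mm by 85 mm) begins 54 mm behind the grasp point. The pads swing forward as they close: fully open they stand 13 mm farther back than shut.
Start: joints at [1.103, 0.351, 1.652, -0, 1.139, -0.085], TCP at [0.205, 0.51, 0.217] pointing down, gripper open.
Joint ranges: [-2.75, 2.75], [-0.79, 2.1], [0.01, 2.65], [-1.57, 4.71], [0.07, 3.14], [-2.87, 2.87]. Speed limits (rad/s): [2.22, 2.22, 2.79, 3.14, 3.14, 3.14].

## Interface

Orientations are given as a unit quaternion [x, y, z, w].
In Python, from cell import r, optics gives the robot as it stands. The module is installed in compiled form; this text tells all that it offers. Calls block until the motion is done:
- r.move_to(position, orientation): joint-space move of the TCP to a pose.
- r.move_linear(position, rot=None, vel=0.15): straight line of the TCP; rot=None keeps the orientation; vel is the mean speed in m/s.
- r.set_joints(angles): joint-space move.
- r.set_gripper(opening, squeeze=None): opening from 0.0 (shut) to 1.0 (fully open); squeeze is the grip in N (None keeps the last); returns when the fingers have stopped.
- r.sleep(seconds).
- r.inverse_kinematics(position, orientation): joint angles nearest the present ones, or None.
- optics.get_image(name): name is "scene" or "side" or "wrist"; returns a dict with "pixels" (480x640x3 uint8, red, green, blue), "depth" (480x640 float32, m along the optical axis (not along the pixel's ray), 0 where there is no reading), "fx", "fy", "cx", "cy" (pixels), "D" ([k1, k2, p1, p2, k3] as OpenCV has them; the pictures are not rectified), "camera_from_world" (4x4, takes a point from world to camera coordinates); the wrist camera has in their place "mount" (4x4, takes a point from camera to tool coordinates, whose origin is the TCP and whose axes are the flange's). Camera axes: x right, y down, z forward; pixel columns grow to the right and rows downward; lengths in m; the calibration is good to about 2 mm. A picture is of the moment at which its call begins: read the wrist's pose just before it.
A pose or a line that the arm cannot do raises r.PlanningError and nothing moves.
- r.hand_in(): hands the job in; it is judged then, once.
Readings, each from a call of its own:
- r.current_t(): time.
- r.current_q(): joint angles.
- r.current_qvel(): joint speeds.
- r.current_effort(): joint torques, N m.
- r.current_tool_pos(): TCP position.
- r.current_ee_rot(): TCP orientation.
- r.current_contact_force(): force on the tool from outside, world axes, zero at the start.
- r.current_torque(): the same for the moment, N m.
- r.current_opening(): opening from 0.0 (shut) to 1.0 (fully open).
- r.current_finger_force(): force on a finger pad.
Only numpy, scipy, OpenCV 4.12 (cv2) and the standard library are available. Lean on these libraries where they do the work, as an engineer would, in place of code of your own. Each camera call takes 0.05 s, during which the arm holds its last target. There are 200 camera calls.

## Working session

There is one attempt and no reset: what is moved stays moved. The work goes in short steps, each a Python script; the robot and the scene stay as the last script left them, time stands still between calls to the robot, and variables do not carry over. Pictures are saved under pics/ and viewed, at most 10 in all, crops included, and the job is handed in when it is done.

```bash
mkdir -p pics
cat > h.py <<'E'
import numpy as np, cv2
from cell import r, optics
def cam(n):
    im=optics.get_image(n); return im
def save(im,f): cv2.imwrite('pics/'+f,im['pixels'][:,:,::-1])
def pts(im):
    """world points for every pixel from depth"""
    v,u=np.mgrid[0:480,0:640]; K=np.array([[im['fx'],0,im['cx']],[0,im['fy'],im['cy']],[0,0,1]])
    n=cv2.undistortPoints(np.stack([u,v],-1).reshape(-1,1,2).astype(np.float64),K,np.array(im['D'])).reshape(480,640,2)
    d=im['depth'][...,None]; P=np.concatenate([n*d,d],-1)
    T=np.linalg.inv(im['camera_from_world']); W=P@T[:3,:3].T+T[:3,3]; W[im['depth']==0]=np.nan
    return W
E
python3 - <<'E'
from h import *
for n in('scene','side'):
    im=cam(n); save(im,n+'.png'); np.savez(n+'.npz',px=im['pixels'],W=pts(im))
    print(n,np.linalg.inv(im['camera_from_world'])[:3,3],im['fx'])
print(r.finger_overhang,r.current_t(),r.current_ee_rot())
E
```

```text
scene [ 0.12240707 -0.90581512  0.6540598 ] 480.0746852815438
side [ 0.3064064  -0.77837629  1.21039539] 588.3133732902191
0.022 0.1 [ 1.90217927e-01  9.81741751e-01 -5.04175794e-04 -1.45664893e-04]
```

View pics/scene.png

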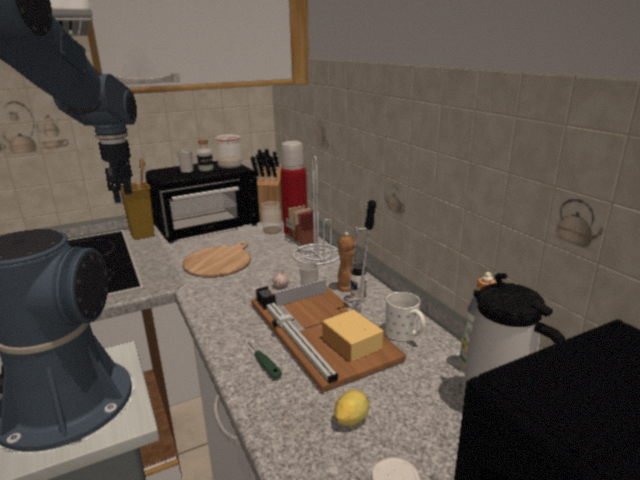

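View pics/side.png

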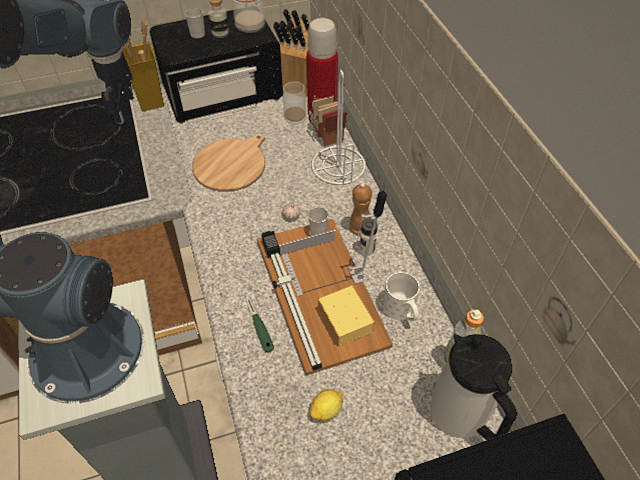

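The side view shows the board with corners at about (258,238), (345,222), (390,350) and (310,370). The carriage is at (270,243), the stop at about (284,282), the cheese at (346,315), and the bow handle at (380,200).

Run:
```python
from h import *
d=np.load('side.npz'); W=d['W']; px=d['px']; hsv=cv2.cvtColor(px,cv2.COLOR_RGB2HSV)
for n,(u,v) in dict(cornerA=(262,240),cornerB=(342,226),C=(386,347),D=(312,366),pad=(270,241),stop=(284,281),cheese=(346,315),bow=(380,197),railend=(316,362),cup=(318,214)).items(): print(n,W[v,u].round(3))
z=W[...,2]
ch=(hsv[...,0]>18)&(hsv[...,0]<32)&(hsv[...,1]>90)&(z>.055)&(z<.085)&(W[...,0]>.2)
n,l,s,c=cv2.connectedComponentsWithStats(ch.astype(np.uint8)); i=1+s[1:,4].argmax(); m=l==i
print('cheese',s[i],cv2.minAreaRect(W[m][:,:2].astype(np.float32)),np.median(z[m]))
b=(hsv[...,0]<18)&(hsv[...,1]>90)&(z>.012)&(z<.032)&(W[...,0]>.2)
n,l,s,c=cv2.connectedComponentsWithStats(b.astype(np.uint8)); i=1+s[1:,4].argmax(); m=l==i
print('board',s[i],cv2.minAreaRect(W[m][:,:2].astype(np.float32)),np.median(z[m]))
cv2.imwrite('pics/sidecrop.png',cv2.resize(px[190:380,230:420,::-1],(760,570)) if 0 else cv2.resize(px[185:385,225:425,::-1],(600,600),interpolation=cv2.INTER_CUBIC))
```

```text
cornerA [0.458 0.152 0.04 ]
cornerB [0.679 0.163 0.   ]
C [ 0.648 -0.218  0.018]
D [ 0.473 -0.219  0.036]
pad [0.475 0.134 0.051]
stop [0.476 0.01  0.045]
cheese [ 0.579 -0.138  0.067]
bow [ 0.688 -0.023  0.303]
railend [ 0.485 -0.21   0.032]
cup [0.614 0.172 0.063]
cheese [ 319  286   55   53 1599] ((0.5831387639045715, -0.1257295310497284), (0.08721554279327393, 0.11266270279884338), 6.923191070556641) 0.06813794743114343
board [ 274  219  119  156 6508] ((0.5565678477287292, -0.021243318915367126), (0.21107691526412964, 0.40138936042785645), 1.263318419456482) 0.020208505558754863
```

View pics/sidecrop.png

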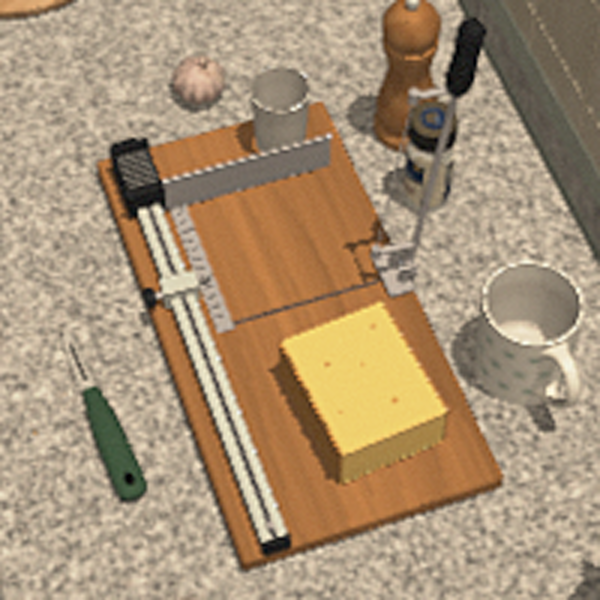

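```bash
cat >> h.py <<'E'
from scipy.spatial.transform import Rotation as Ro
def quat(t,s=1):
    a=s*np.pi/4+t/2; return [np.cos(a),np.sin(a),0,0]
def wcam(f):
    p=np.array(r.current_tool_pos()); R=Ro.from_quat(r.current_ee_rot()).as_matrix()
    im=cam('wrist'); T=np.eye(4); T[:3,:3]=R; T[:3,3]=p
    im['camera_from_world']=np.linalg.inv(T@im['mount']); save(im,f+'.png'); W=pts(im)
    np.savez(f+'.npz',px=im['pixels'],W=W,T=im['camera_from_world']); return im,W
E
python3 - <<'E'
from h import *
for s in(1,-1): print(s,r.inverse_kinematics([.48,.0,.36],quat(.022,s)))
s=1 if r.inverse_kinematics([.48,.0,.36],quat(.022,1)) is not None else -1
r.move_to([.48,.0,.36],quat(.022,s))
im,W=wcam('w1'); print(r.current_t(),im['mount'].round(3),np.linalg.inv(im['camera_from_world'])[:3,3])
E
```

```text
1 [-9.70271684e-02  1.04016998e-01  1.61349857e+00 -4.44089210e-16
  1.42407709e+00 -1.19027168e-01]
-1 None
2.2917 [[ 0.    -0.959 -0.285  0.073]
 [ 1.     0.     0.    -0.   ]
 [-0.    -0.285  0.959 -0.157]
 [ 0.     0.     0.     1.   ]] [0.47790734 0.07389688 0.51640515]
```

View pics/w1.png

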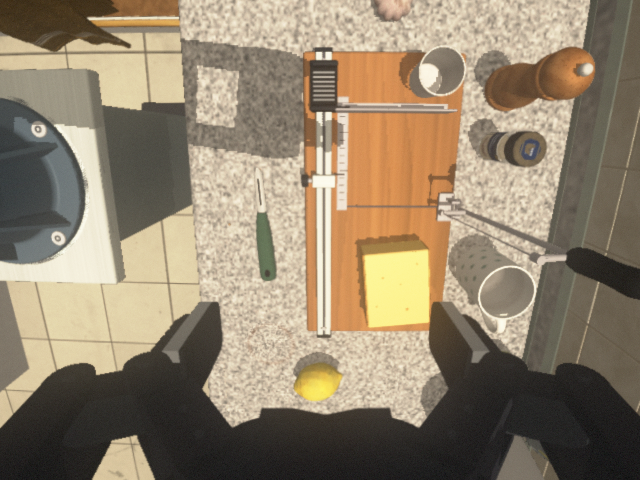

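The wrist view shows the pad at (323,85), the stop at (323,181), the fence plate along row 107, and the bow base from column 437. The cheese top corners are at (361,246), (425,241), (430,325) and (369,328).

```bash
cat >> h.py <<'E'
def ray(im,u,v,z):
    K=np.array([[im['fx'],0,im['cx']],[0,im['fy'],im['cy']],[0,0,1]])
    n=cv2.undistortPoints(np.array([[[u,v]]],float),K,np.array(im['D'])).ravel()
    T=np.linalg.inv(im['camera_from_world']); d=T[:3,:3]@[n[0],n[1],1]; c=T[:3,3]
    return (c+d*(z-c[2])/d[2])[:2]
E
python3 - <<'E'
from h import *
im,W=wcam('w2')
px=im['pixels']; hsv=cv2.cvtColor(px,cv2.COLOR_RGB2HSV); z=W[...,2]
g=lambda u,v,z:ray(im,u,v,z)
a=g(323.5,50,.036);b=g(324,334,.036); t=np.arctan2(-(a-b)[0],(a-b)[1]); print('rail',a,b,'yaw',t)
m=((hsv[...,0]>18)&(hsv[...,0]<34)&(hsv[...,1]>80)).astype(np.uint8); m[335:]=0; m[:, :330]=0;m[:,470:]=0
n,l,s,c=cv2.connectedComponentsWithStats(m); i=1+s[1:,4].argmax(); m=(l==i)
top=m&(z>.06); rc=cv2.minAreaRect(np.array([g(u,v,.07) for v,u in np.argwhere(top)]).astype(np.float32)); print('cheese top',s[i],rc,'depth',np.median(z[m]),cv2.minAreaRect(W[top][:,:2].astype(np.float32)))
bm=((hsv[...,0]<18)&(hsv[...,1]>110)&(np.abs(z-.022)<.008)).astype(np.uint8)
n,l,s,c=cv2.connectedComponentsWithStats(bm); i=1+s[1:,4].argmax(); k=l==i
br=cv2.minAreaRect(W[k][:,:2].astype(np.float32)); print('board',br)
# cols of carriage (dark, high) and stop
blk=(px.max(2)<90)&(z>.045)&(z<.07)&(np.abs(W[...,0]-.478)<.04)&(W[...,1]>.02); vv,uu=np.where(blk); print('carriage px',uu.min(),uu.max(),vv.min(),vv.max(),'xy',np.nanpercentile(W[blk],[1,50,99],axis=0).round(4))
st=(z>.04)&(z<.056)&(np.abs(W[...,0]-.478)<.03)&(np.abs(W[...,1])<.05); print('stop',np.nanpercentile(W[st],[2,50,98],axis=0).round(4))
print('pad mid',g(323,86,.052),'stop face',g(323,176,.046),'bow base',g(437,205,.03),'groove',g(390,207,.022))
pl=(z>.05)&(z<.07)&(W[...,0]>.51)&(W[...,0]<.64)&(W[...,1]>.06)&(W[...,1]<.12); print('plate',np.nanpercentile(W[pl],[2,50,98],axis=0).round(4))
bw=(z>.028)&(z<.3)&(W[...,0]>.6)&(W[...,0]<.7)&(np.abs(W[...,1]+.02)<.03); print('bow',np.nanpercentile(W[bw],[0,1,2,50],axis=0).round(4))
cv2.imwrite('pics/w2c.png',cv2.resize(px[40:340,295:495,::-1],None,fx=2,fy=2,interpolation=cv2.INTER_CUBIC)[:,:])
E
```

```text
rail [0.47333691 0.17688861] [ 0.48281174 -0.21586612] yaw 0.024119353857276354
cheese top [ 363  241   67   87 4972] ((0.5806409120559692, -0.1220507100224495), (0.08725486695766449, 0.11325404793024063), 6.4485015869140625) depth nan ((0.5813940763473511, -0.12420114129781723), (0.08777206391096115, 0.11140941828489304), 6.813071250915527)
board ((0.5718724727630615, 0.08195606619119644), (0.17079761624336243, 0.19792813062667847), 1.4588901996612549)
carriage px 310 337 60 111 xy [[0.4585 0.1048 0.046 ]
 [0.4745 0.1355 0.0523]
 [0.4899 0.1606 0.0583]]
stop [[0.4485 0.0108 0.0404]
 [0.4738 0.0178 0.0453]
 [0.492  0.0253 0.0471]]
pad mid [0.47378185 0.13320961] stop face [0.47613758 0.02397888] bow base [ 0.63527828 -0.013513  ] groove [ 0.57144837 -0.01953341]
plate [[0.5128 0.1058 0.0504]
 [0.5769 0.1079 0.0634]
 [0.634  0.1102 0.0651]]
bow [[ 0.627  -0.0352  0.028 ]
 [ 0.6326 -0.0265  0.0283]
 [ 0.638  -0.0246  0.0285]
 [ 0.6804 -0.0143  0.2511]]
```

View pics/w2c.png

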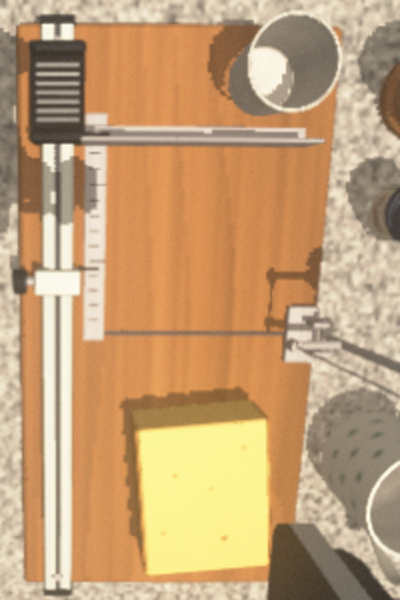

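```bash
cat >> h.py <<'E'
Y=.024; EY=np.array([-np.sin(Y),np.cos(Y),0]); EX=np.array([np.cos(Y),np.sin(Y),0])
F=lambda:np.array(r.current_contact_force())
E
python3 - <<'E'
from h import *
q=quat(Y)
r.set_gripper(0.0)
p=np.array([.4745,.134,0])-.003*EY
r.move_to(p+[0,0,.12],q); r.move_linear(p+[0,0,.084],vel=.1); r.sleep(.2)
f0=F(); print('f0',f0,r.current_tool_pos(),r.current_t())
z=.084; 
while z>.060:
    z-=.001; r.move_linear(p+[0,0,z],vel=.03); f=F()-f0
    if f[2]>1: print(round(z,4),f.round(2),np.round(r.current_tool_pos(),4)[2])
    if f[2]>10: break
print(r.current_t(),r.current_tool_pos(),z)
E
```

```text
f0 [-0.00500376  0.56604024  0.1795312 ] [0.47500426 0.13103212 0.08467082] 4.875
10.875 [0.47454116 0.13100005 0.05996965] 0.059999999999999984
```

Run:
```python
from h import *
print(F(),r.finger_overhang,r.current_opening(),r.current_tool_pos(),r.current_ee_rot())
im,W=wcam('w3')
cv2.imwrite('pics/w3c.png',cv2.resize(im['pixels'][150:480,150:490,::-1],None,fx=1.7,fy=1.7))
im=cam('side'); cv2.imwrite('pics/s3.png',cv2.resize(im['pixels'][170:330,200:400,::-1],(750,600)))
```

```text
[ 0.22172344  1.27270939 -0.07721973] 0.022 0.0002521859579047123 [0.47454116 0.13100005 0.05996965] [ 6.98596169e-01  7.15516171e-01 -2.26317852e-05 -3.67274993e-05]
```

View pics/w3c.png

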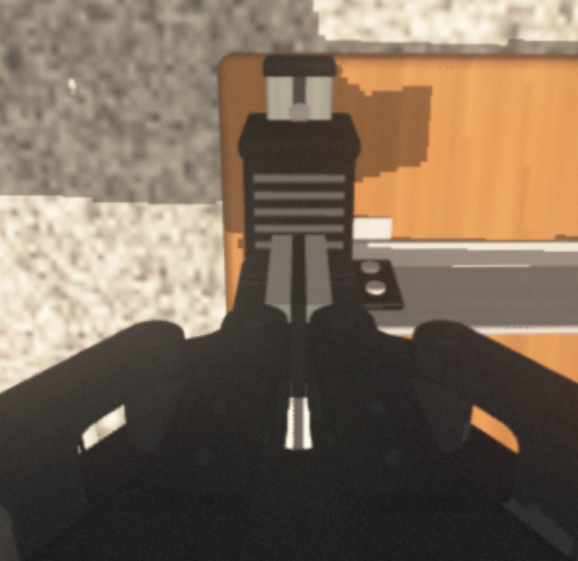

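View pics/s3.png

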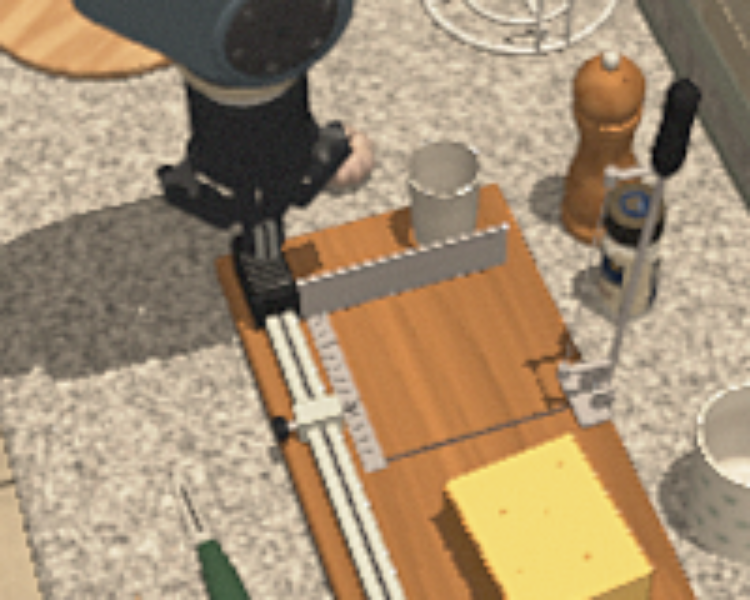

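The closed fingertips are centred over the pad with its ribs visible behind them, and there is no contact force yet. I'll keep descending.

Run:
```python
from h import *
p=np.array([.4745,.134,0])-.003*EY
f0=F(); z=.060
while z>.042:
    z-=.001; r.move_linear(p+[0,0,z],vel=.03); f=F()-f0
    print(round(z,4),f.round(2),np.round(r.current_tool_pos(),4)[2])
    if f[2]>10: break
print(r.current_t())
```

```text
0.059 [-0.36 -1.14  0.65] 0.0589
0.058 [-0.16 -1.11 -0.87] 0.0579
0.057 [-0.96 -1.47 -1.06] 0.0569
0.056 [-1.23 -0.47 -0.84] 0.0559
0.055 [-0.2  -0.02  0.05] 0.0549
0.054 [-0.29  0.05 -0.05] 0.0539
0.053 [-0.24 -0.64 -0.04] 0.053
0.052 [-0.13 -0.98 -0.33] 0.0519
0.051 [-1.17 -1.2  -0.21] 0.0509
0.05 [-1.26 -0.66  0.27] 0.0499
0.049 [-0.53 -0.79 -0.79] 0.0489
0.048 [ 0.48 -0.75 -0.1 ] 0.0479
0.047 [-0.67 -0.17  0.67] 0.0469
0.046 [ 0.3  -1.48 -0.23] 0.0459
0.045 [-0.25  0.1  -0.37] 0.0449
0.044 [-0.09 -1.02 -0.09] 0.0439
0.043 [-0.24  0.29  0.09] 0.043
0.042 [ 0.25 -0.4  -0.53] 0.0419
15.475
```

Run:
```python
from h import *
o=np.load('w3.npz')
im,W=wcam('w4'); print(r.current_tool_pos(),F())
cv2.imwrite('pics/w4c.png',cv2.resize(im['pixels'][150:480,150:490,::-1],None,fx=1.7,fy=1.7))
for nm,A in(('w3',o['W']),('w4',W)):
    print(nm)
    for v in range(225,345,8): print(v,A[v,326].round(4),A[v,316].round(4),A[v,337].round(4))
```

```text
[0.47457001 0.13098889 0.04197215] [-0.06722979  0.17058827  0.44773884]
w3
225 [0.4738 0.1627 0.0477] [nan nan nan] [0.4792 0.1628 0.0474]
233 [0.4738 0.1613 0.0574] [0.4692 0.1611 0.0571] [0.4789 0.1615 0.0578]
241 [0.4739 0.1573 0.0571] [0.4692 0.1569 0.056 ] [0.4791 0.1571 0.0557]
249 [0.474  0.1515 0.051 ] [0.4692 0.1517 0.0521] [0.4794 0.152  0.0523]
257 [0.4741 0.1477 0.0519] [0.4693 0.1477 0.0522] [0.4795 0.1476 0.0512]
265 [0.4742 0.1442 0.0537] [0.4693 0.1434 0.0519] [0.4797 0.1436 0.0519]
273 [0.4743 0.1395 0.0524] [0.4694 0.1395 0.0527] [0.4798 0.1394 0.0519]
281 [0.4745 0.1346 0.051 ] [0.4695 0.1348 0.0518] [0.4799 0.1352 0.0519]
289 [0.4742 0.1424 0.0782] [0.47   0.1428 0.0792] [0.4788 0.1432 0.0797]
297 [0.4742 0.1432 0.0876] [0.4702 0.1431 0.0877] [0.4785 0.1435 0.088 ]
305 [0.4742 0.1432 0.0946] [0.4704 0.1431 0.0946] [0.4783 0.1431 0.0942]
313 [0.4741 0.1432 0.1011] [0.4705 0.1432 0.1012] [0.4781 0.143  0.1005]
321 [0.4741 0.1428 0.1061] [0.4707 0.1431 0.1068] [0.4779 0.1433 0.1067]
329 [0.4741 0.1432 0.1121] [0.4708 0.1433 0.1125] [0.4778 0.1429 0.1114]
337 [0.4742
[... 459 characters left out ...]
.4696 0.1502 0.0522] [0.4788 0.1505 0.0525]
273 [0.4741 0.1462 0.0513] [0.4697 0.1461 0.0514] [0.4789 0.1467 0.0524]
281 [0.4742 0.1428 0.0524] [0.4698 0.1425 0.0519] [0.4791 0.1425 0.0513]
289 [0.4742 0.1434 0.0624] [0.47   0.1425 0.0605] [0.4787 0.1434 0.062 ]
297 [0.4741 0.1435 0.0703] [0.4702 0.1427 0.0688] [0.4785 0.143  0.0689]
305 [0.4741 0.1432 0.0766] [0.4703 0.143  0.0764] [0.4783 0.1426 0.0752]
313 [0.4741 0.1427 0.0819] [0.4705 0.1426 0.0819] [0.4781 0.1432 0.0827]
321 [0.4741 0.1437 0.0897] [0.4706 0.1426 0.0878] [0.4779 0.1431 0.0884]
329 [0.4741 0.1426 0.0931] [0.4708 0.1421 0.0923] [0.4778 0.1423 0.0925]
337 [0.4742 0.1397 0.0933] [0.4709 0.1439 0.1003] [0.4775 0.1442 0.1005]
```

View pics/w4c.png

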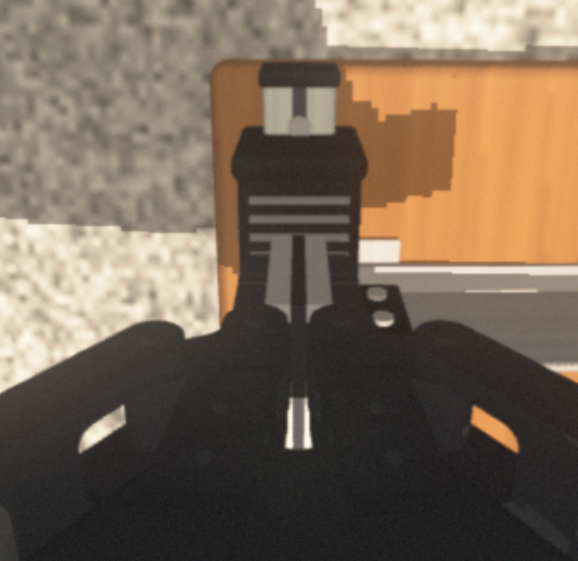

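Depth shows the shut fingertips about 16 mm higher than the TCP, not 22 mm lower, so contact should come near TCP z of 0.036. I'll continue by force.

```bash
cat >> h.py <<'E'
def Fa(n=4):
    s=[]
    for _ in range(n): s.append(F()); r.sleep(.02)
    return np.mean(s,0)
E
python3 - <<'E'
from h import *
p=np.array([.4745,.134,0])-.003*EY
z=.041
while z>.026:
    z-=.001; r.move_linear(p+[0,0,z],vel=.03); f=Fa()
    print(round(z,4),f.round(2),np.round(r.current_tool_pos(),4)[2])
    if f[2]>8.5: break
print(r.current_t())
E
```

```text
0.04 [-0.28 -0.14 -0.02] 0.04
0.039 [ 0.49 -0.25  0.28] 0.039
0.038 [-0.44 -0.51  0.26] 0.038
0.037 [-0.21  0.28  2.08] 0.0371
0.036 [-0.79 -0.48  5.69] 0.0362
0.035 [-1.08  0.02  5.5 ] 0.0352
0.034 [-0.88  0.03  6.19] 0.0342
0.033 [-2.83 -1.51 13.22] 0.0337
18.0583
```

Run:
```python
from h import *
p=np.array([.4745,.134,.0334])-.003*EY
r.move_linear(p,vel=.03); print(Fa().round(2))
d=0.
while d<.105:
    d+= .02 if d<.059 else .002
    r.move_linear(p-d*EY,vel=.04); f=Fa(3); print(round(d,4),f.round(2),np.round(r.current_tool_pos(),4))
    if f@EY>6: break
print(r.current_t())
im,W=wcam('w5')
```

```text
[-1.86 -0.48  7.51]
0.02 [-1.8  -0.72  8.37] [0.4752 0.1109 0.0338]
0.04 [-2.23 -0.75  8.13] [0.4756 0.0909 0.0337]
0.06 [-1.66 -0.93  8.69] [0.4761 0.0709 0.0337]
0.062 [-2.45 -1.41  8.61] [0.4761 0.0689 0.0338]
0.064 [-1.65 -0.81  8.54] [0.4762 0.0669 0.0338]
0.066 [-1.84 -1.2   8.27] [0.4762 0.0649 0.0337]
0.068 [-1.98 -1.62  8.6 ] [0.4762 0.0629 0.0337]
0.07 [-2.09 -1.    8.76] [0.4763 0.0609 0.0337]
0.072 [-1.91 -1.12  8.63] [0.4763 0.0589 0.0337]
0.074 [-2.45 -1.02  8.64] [0.4764 0.0569 0.0337]
0.076 [-1.77 -0.76  9.27] [0.4764 0.0549 0.0337]
0.078 [-1.76 -1.03  8.67] [0.4764 0.0529 0.0337]
0.08 [-2.11  1.57  8.01] [0.4766 0.0512 0.0337]
0.082 [-0.93  2.99  7.71] [0.4768 0.0493 0.0337]
0.084 [-0.88  3.37  7.07] [0.4769 0.0473 0.0338]
0.086 [-0.07  2.77  7.6 ] [0.477  0.0453 0.0337]
0.088 [-0.23  2.87  6.69] [0.4771 0.0433 0.0338]
0.09 [-0.44 12.04  7.03] [0.4771 0.0421 0.0337]
24.975
```

Run:
```python
from h import *
p=np.array(r.current_tool_pos())
p[1]+=.0; r.move_linear(p+[0,0,.012],vel=.03); print(F()); r.move_linear(p+[0,0,.15],vel=.15)
q=quat(Y)
r.move_to([.49,.0,.30],q); r.set_gripper(.8)
im,W=wcam('w6'); z=W[...,2]; px=im['pixels']; hsv=cv2.cvtColor(px,cv2.COLOR_RGB2HSV)
m=((hsv[...,0]>18)&(hsv[...,0]<34)&(hsv[...,1]>80)&(z>.055)&(z<.085)&(W[...,1]<0)&(W[...,1]>-.2)&(W[...,0]<.65))
print('cheese',cv2.minAreaRect(W[m][:,:2].astype(np.float32)))
print('base y',np.nanpercentile(W[(z>.05)&(z<.07)&(W[...,0]>.51)&(W[...,0]<.6)&(W[...,1]>.0)&(W[...,1]<.12)],[2,50,98],axis=0).round(4))
mg=(z>.03)&(z<.1)&(W[...,0]>.63)&(W[...,0]<.8)&(W[...,1]<-.06)&(W[...,1]>-.25); print('mug',np.nanpercentile(W[mg],[1,50],axis=0).round(4))
print(r.current_t())
```

```text
[ 0.60672215 -0.18974823 -0.44916097]
cheese ((0.5805209875106812, -0.12475360929965973), (0.08584007620811462, 0.11191149055957794), 6.626645088195801)
base y [[0.5119 0.0268 0.0558]
 [0.5557 0.029  0.0632]
 [0.5979 0.0303 0.0652]]
mug [[ 0.6826 -0.1853  0.031 ]
 [ 0.7241 -0.1212  0.0677]]
27.9333
```

View pics/w6.png

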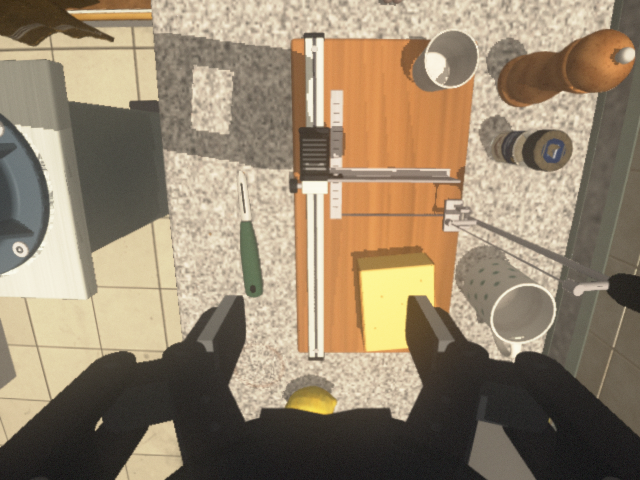

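The fence now sits at the stop with its plate along row 177, and the cheese is unmoved at (395,305). Next I'll set the finger spacing and measure the tip height for the push.

Run:
```python
from h import *
r.set_gripper(.5)
yc=.1157; u=np.array([-np.sin(yc),np.cos(yc),0])
c=np.array([.5805,-.1245,0]); s=c-(.055+.011+.018)*u
r.move_to(s+[0,0,.18],quat(yc))
im,W=wcam('w7'); p=np.array(r.current_tool_pos()); R=Ro.from_quat(r.current_ee_rot()).as_matrix()
L=(W-p)@R  # tool coords
L[...,2]*=-1 # height above TCP
m=(np.abs(L[...,0]-.011)<.003)&(np.abs(L[...,1])<.06)&(np.abs(L[...,2])<.08)
for sg in(-1,1):
    k=m&(sg*L[...,1]>0); print(sg,k.sum(),'h',np.percentile(L[k][:,2],[1,5,20,50]).round(4),'y',np.percentile(L[k][:,1],[2,50,98]).round(4))
k=(np.abs(L[...,1])<.06)&(L[...,0]>.016)&(L[...,0]<.08)&(L[...,2]>-.03)&(L[...,2]<.12); print('body fwd',k.sum(),[ (a,(L[k&(L[...,0]>a)][:,2].min() if (k&(L[...,0]>a)).any() else None)) for a in(.018,.025,.035,.045)])
print(r.current_t(),p)
```

```text
-1 4622 h [0.0218 0.0296 0.0518 0.0678] y [-0.0554 -0.0335 -0.0217]
1 4616 h [0.0218 0.0303 0.0523 0.0677] y [0.0207 0.0328 0.0546]
body fwd 13824 [(0.018, np.float64(0.08010557492971349)), (0.025, None), (0.035, None), (0.045, None)]
29.3667 [ 0.59053532 -0.20686811  0.1811856 ]
```

Run:
```python
from h import *
yc=.1157; u=np.array([-np.sin(yc),np.cos(yc),0])
c=np.array([.5805,-.1245,0]); s=c-(.055+.011+.018)*u; z=np.array([0,0,.021])
r.move_linear(s+z,vel=.1); r.sleep(.1); f0=Fa(); print('f0',f0.round(2))
a=s+.025*u+z; r.move_linear(a,vel=.03); print('contact',(Fa()-f0).round(2))
e=np.array([.572,-.105,.021])
r.move_linear(e,rot=quat(Y),vel=.03); print('near',(Fa()-f0).round(2),r.current_tool_pos(),r.current_t())
for i in range(1,26):
    r.move_linear(e+i*.001*EY,vel=.02); f=Fa()-f0; fy=-f@EY; print(i,f.round(2))
    if fy>8: break
print(np.round(r.current_tool_pos(),4),r.current_t()); im,W=wcam('w8')
```

```text
f0 [ 0.1   0.16 -0.16]
contact [-0.26  0.42 -0.3 ]
near [-0.05 -2.63 -0.39] [ 0.57200439 -0.10501384  0.02100112] 35.1917
1 [-0.1  -1.75 -0.42]
2 [ 0.45 -1.75 -0.38]
3 [ 0.01 -1.76 -0.4 ]
4 [ 0.48 -1.84 -0.53]
5 [ 0.33 -2.26  0.26]
6 [ 0.1  -1.76 -0.01]
7 [-0.12 -2.47 -0.41]
8 [-0.31 -1.65 -0.1 ]
9 [ 0.09 -1.53 -0.03]
10 [ 0.05 -1.73 -0.24]
11 [-0.33 -6.02 -0.53]
12 [ -1.53 -12.24  -0.39]
[ 0.5718 -0.0943  0.0211] 38.9917
```

Run:
```python
from h import *
p=np.array(r.current_tool_pos()); b=p-.035*EY
r.move_linear(b,vel=.06); r.move_linear(b+[0,0,.12],vel=.12); r.move_to([.47,-.03,.30],quat(Y))
im,W=wcam('w9'); z=W[...,2]; hsv=cv2.cvtColor(im['pixels'],cv2.COLOR_RGB2HSV)
m=((hsv[...,0]>18)&(hsv[...,0]<34)&(hsv[...,1]>80)&(z>.055)&(z<.085)&(W[...,1]<.1)&(W[...,1]>-.2)&(W[...,0]<.65)&(W[...,0]>.5))
print('cheese',cv2.minAreaRect(W[m][:,:2].astype(np.float32)),r.current_t(),F())
```

```text
cheese ((0.5704178810119629, -0.02740185707807541), (0.08702106028795242, 0.1092114970088005), 1.1069539785385132) 41.8583 [-0.18691679 -0.0220759   0.33467207]
```

View pics/w9.png

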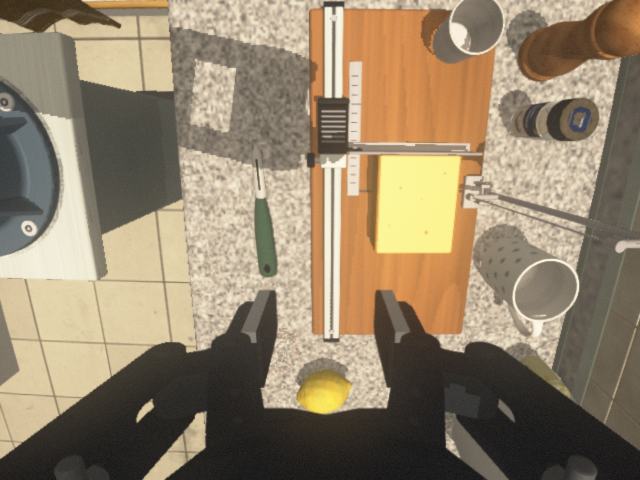

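The cheese is square and flush against the fence at about row 155. The carriage is against the stop at (330,157), and nothing else has moved.

```bash
python3 -c "
from h import *
print(r.hand_in())"
```

```text
the job is handed in; nothing more can be done
None
```

I've handed the job in at about 42 s of the 58 s allowed. The last picture shows the fence at the stop and the cheese square and flush against it; the pad springing up wasn't measured, and the hand-in gave no verdict.

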